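# Clamp a specimen block with a click lever

## Robot

A 6-joint arm with a two-finger parallel gripper is mounted at the origin on the work surface. World frame = base frame: x ahead of the robot, y to its left, z up, the work surface at z = 0. Lengths are in m, angles in rad, forces in N, time in s.
With the tool pointing down it reaches from about 0.225 to 0.875 m from the base axis. Payload 3.4 kg.
Tool frame: the origin (TCP) lies at the very end of the fingers, on their centre line; the grasp point (between the pads) lies 19 mm behind it; z points along the fingers, y is the line along which they close (so a half turn about z gives the same grasp; the last joint's range is limited). The gripper opens to 85 mm and grips with 20 to 120 N. Pads are 22 mm wide; open, the fingers measure 114 mm over their backs; the gripper's body (76 mm by 85 mm) begins 54 mm behind the grasp point. The pads swing forward as they close: fully open they stand 13 mm farther back than shut.
Start: joints at [-1.34, 0.276, 1.505, -0, 1.361, -0.121], TCP at [0.198, -0.54, 0.231] pointing down, gripper open.
Joint ranges: [-2.89, 2.89], [-0.75, 2.08], [0.22, 2.7], [-1.18, 4.32], [0.11, 2.71], [-2.7, 2.7]. Speed limits (rad/s): [2.57, 2.57, 3.14, 3.14, 3.14, 3.14].

## Interface

Orientations are given as a unit quaternion [w, x, y, z].
In Python, from rig import get_state, optics, sign_off gives the robot as it stands.
- The arm moves only by the tool send_rows, never from a script. Its argument "increments" is a list of rows, each an object with "gripper": the gripper's target within -1 to 1 (shut at 1, half-way at 0, fully open at -1); "linear": the shift along the world's x, y, z in m, a list of three; "delta_rot": the turn, a rotation vector about the world's x, y, z in rad, a list of three. In form: [{"gripper": gripper, "linear": [dx, dy, dz], "delta_rot": [rx, ry, rz]}, ...]. A call has 1 to 8 rows; each row is the pose to reach, as a shift and turn from the pose commanded when the call began; what a row does not reach only later rows make up. A row lasts 1/10 s, in which the tool goes at most 50 mm and 8.59 degrees, less where a joint would pass 70% of its speed; a pose out of reach is approached as far as the arm can. A call with a gripper value outside its range is refused whole. The fingers move at their own pace and stop on an object; "newtons" is the grip in N (left out, the last holds). Time passes only in rows, so rows that repeat a pose let the fingers close. It gives the time, the measured TCP pose, the force, the opening and the grip force at its end, in the units of the state.
- get_state(): the state, without advancing time (a new reading comes with each control period).
- optics.get_image(name): name is "side" or "top"; returns a dict with "pixels" (400x640x3 uint8, blue, green, red), "K" (3x3 intrinsics, pixels), "rvec" (rotation vector, rad) and "tvec" (3), from world to camera coordinates, as OpenCV has them. Camera axes: x right, y down, z forward; pixel columns grow to the right and rows downward; lengths in m; the calibration is good to about 2 mm. A picture is of the moment at which its call begins. There is no depth.
- sign_off(): hands the job in; it is judged then, once.
The state is a dict: "clock": time; "qpos": joint angles; "qd": joint speeds; "effort": joint torques, N m; "position": TCP position; "ee_rot": TCP orientation; "contact_force": force on the tool from outside, world axes, zero at the start; "moment": the same for the moment, N m; "width": finger opening in m; "gripper_force": force on a finger pad.
Only numpy, scipy, OpenCV 4.12 (cv2) and the standard library are available. Lean on these libraries where they do the work, as an engineer would, in place of code of your own. Each camera call takes 0.05 s, during which the arm holds its last target. There are 200 camera calls.

## Task

Stand the specimen block, resin end up, on the floor of the clamp, square between its two jaws, and let go of it. Then swing the clamp's lever clockwise (seen from above) to tighten the jaw on the block until the lever clicks, stop right there without pulling it on past the click, and let go, leaving the block firmly clamped. Leave the jar, the slide box and the dish where they are.

Things in the scene. Friction and masses are not known exactly. Their poses are not given: they have to be found in the camera images.
- clamp: Bench clamp fixed to the bench, turned up to 0.4 rad: grey bed 130 mm (its x) by 215 mm (y -150 to +65), 18 mm high; two dark steel jaws, 46 mm wide (x), tops 60 mm above the bench, close along y. Origin on the bench under the middle of the jaws, z up. The channel between the jaws is open at both x ends: fingers can come down on the block's +x and -x sides.
- nest (a point): Point on the steel floor between the jaws where the block shall stand, at (0, 0, 30) mm in the clamp's frame, axes as the clamp's. The far jaw (+y) is fixed, its face somewhere between y = 20 and 28 mm; the moving jaw's face starts between y = -26 and -21 mm and travels to +y as the lever is swung, pushing the block against the far jaw.
- block: Specimen block, about 60 g: a pale wooden carrier 30 x 30 mm and 34 mm high with an amber resin piece 22 x 22 x 14 mm on top (48 mm in all). Stands upright on the bench, resin up, turned any way. Origin at the centre of its underside, z up, x and y square to its sides.
- hub: Steel hub (44 mm across) under the lever, on the clamp's pivot; it drives the moving jaw, 20 mm per rad, closing as it turns clockwise seen from above. Friction 0.35 N m (about 3 N at the handle) keeps it where it is left. Origin on the pivot axis, 38 mm above the bench, z up; the unclicked lever points along the hub's -y.
- pivot (a point): Point on the upright axis about which hub and lever turn, 60 mm above the bench, at (0, -100) mm in the clamp's frame, axes as the clamp's. At the start the lever is turned 0 to 0.25 rad clockwise from the clamp's -y; the click comes 0.8 to 1.4 rad clockwise from it: where the jaw meets the block is not known beforehand.
- knob (a point): Point on the upright axis of the lever's handle, 93 mm above the bench and 110 mm from the pivot. The handle is a black round upright sleeve 26 mm thick, from 72 to 118 mm above the bench, that spins freely on its stem at the end of the steel lever (18 mm thick, its axis 63 mm above the bench).
- lever: The click lever, on the hub; origin as the hub's, handle along its -y. It is rigid with the hub up to 1.0 N m (about 9 N across the lever at the handle). Then it clicks: it gives way, the resistance falls steadily (by 1.2 N after 5 mm, 4.5 N after 18 mm) and the handle runs ahead of the hub, to the hub's -x. 3 mm ahead is a click, over 22 mm is pulled too far. Let go, it springs back into line.
- jar: Glass specimen jar with white cap, 60 mm across and 85 mm high, loose bystander; origin at the centre of its underside.
- slide_box: Closed slide box, grey with white lid, 87 x 112 mm and 35 mm high, loose bystander; origin at the centre of its underside.
- dish: Covered glass dish, 92 mm across and 19 mm high, loose bystander; origin at the centre of its underside.

How it is judged:
By the outcome, as a careful person would: the job done as asked, in the order asked, and still so for the second after the job is handed in, with the robot touching nothing.
It also fails if it takes over 67 s, if anything falls off the work surface, if the arm or the gripper's body presses on something with over 40 N, if the wrist force passes 120 N, or if a joint passes its speed limit or range.

## Working session

There is one attempt and no reset: what is moved stays moved. The work goes in short steps, Python scripts to look and compute and a tool call to move; the robot and the scene stay as the last step left them, time stands still between calls to the robot, and variables do not carry over. Pictures are saved under pics/ and viewed, at most 10 in all, crops included, and the job is handed in when it is done.

Besides the shell and the picture viewer there is one more tool, called after "Request:" as name(argument=value, ...) on one line, values as JSON. send_rows: Moves the arm, as the interface text tells. Its arguments: {"type":"object","properties":{"increments":{"type":"array"},"newtons":{"type":"number"}},"required":["increments"]}

```bash
mkdir -p pics
cat > h.py <<'E'
import numpy as np, cv2
from rig import get_state, optics, sign_off
def shot(n,f):
    d=optics.get_image(n); cv2.imwrite(f,d["pixels"]); np.savez(f"{n}.npz",**d); return d
def at(n,u,v,z):
    d=np.load(f"{n}.npz"); R=cv2.Rodrigues(d["rvec"])[0]; t=d["tvec"].ravel()
    r=R.T@np.linalg.inv(d["K"])@[u,v,1]; c=-R.T@t
    return c+r*(z-c[2])/r[2]
def px(n,p):
    d=np.load(f"{n}.npz"); return cv2.projectPoints(np.array(p,float).reshape(-1,3),d["rvec"],d["tvec"],d["K"],None)[0].reshape(-1,2)
E
python3 - <<'E'
from h import *
shot("top","pics/t0.png");shot("side","pics/s0.png")
for n in("top","side"):
    d=np.load(n+".npz");R=cv2.Rodrigues(d["rvec"])[0];print(n,-R.T@d["tvec"].ravel(),R.round(2).tolist(),d["K"][0,0])
print(get_state())
E
```

```text
top [0.46358781 0.00105515 1.05503781] [[-0.02, -1.0, 0.03], [-0.99, 0.02, -0.15], [0.15, -0.03, -0.99]] 366.639783837952
side [0.11711114 0.59792225 0.83862548] [[-0.77, -0.63, 0.01], [-0.43, 0.53, -0.73], [0.46, -0.57, -0.68]] 406.9652403204595
{'clock': 0.1, 'qpos': array([-1.33999825e+00,  2.76537177e-01,  1.50605979e+00, -1.10671893e-05,
        1.36070705e+00, -1.21008956e-01]), 'qd': array([-2.40720535e-05, -2.19839661e-03, -4.37769735e-03, -5.80661595e-04,
        8.16086012e-04, -2.81955437e-04]), 'effort': array([ 1.90395542e-03, -4.17699480e+01, -2.46404386e+01, -3.33443370e-05,
        5.67815179e-03,  3.25633344e-06]), 'position': array([ 0.19801316, -0.53929698,  0.23050191]), 'ee_rot': array([-8.54093326e-04,  9.84568264e-01,  1.74998860e-01, -5.23513266e-05]), 'contact_force': array([-0.35091995,  0.02711792,  0.11415351]), 'moment': array([ 0.02671453, -0.05595198, -0.05306609]), 'gripper_force': 0.0, 'width': 0.08531231783999124}
```

View pics/t0.png

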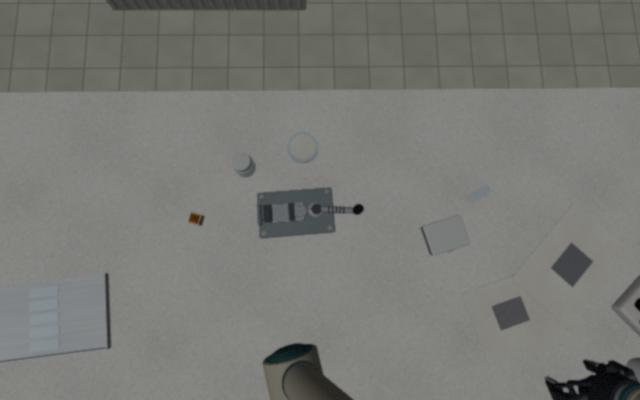

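View pics/s0.png

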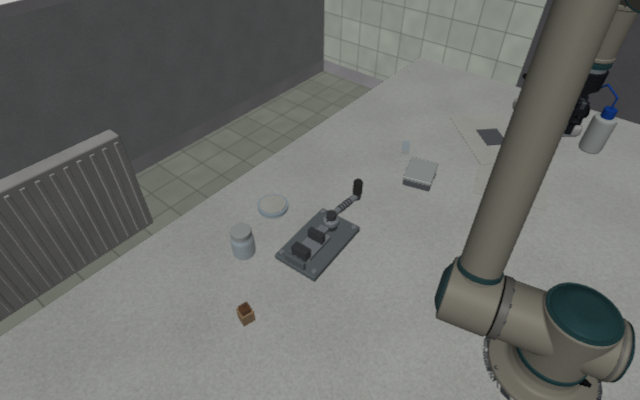

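The top view shows the block at about (197,218), the clamp bed spanning (257..335, 188..238), and the handle at (358,209). The jar is at (244,165), the dish at (303,147) and the box at (445,235). I'll enlarge the area around the clamp and block.

Run:
```python
from h import *
t=cv2.imread("pics/t0.png")[170:250,180:375]; s=cv2.imread("pics/s0.png")[170:330,225:375]
t=cv2.resize(t,None,fx=4,fy=4,interpolation=cv2.INTER_CUBIC)
b=cv2.resize(cv2.imread("pics/t0.png")[205:233,182:212],None,fx=8,fy=8,interpolation=cv2.INTER_CUBIC)
c=np.zeros((320+230,780,3),np.uint8);c[:320]=t;c[325:325+224,:240]=b
b2=cv2.resize(cv2.imread("pics/s0.png")[297:329,230:260],None,fx=7,fy=7,interpolation=cv2.INTER_CUBIC);c[325:325+224,250:460]=b2
cv2.imwrite("pics/c0.png",c)
```

```text
(no output)
```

View pics/c0.png

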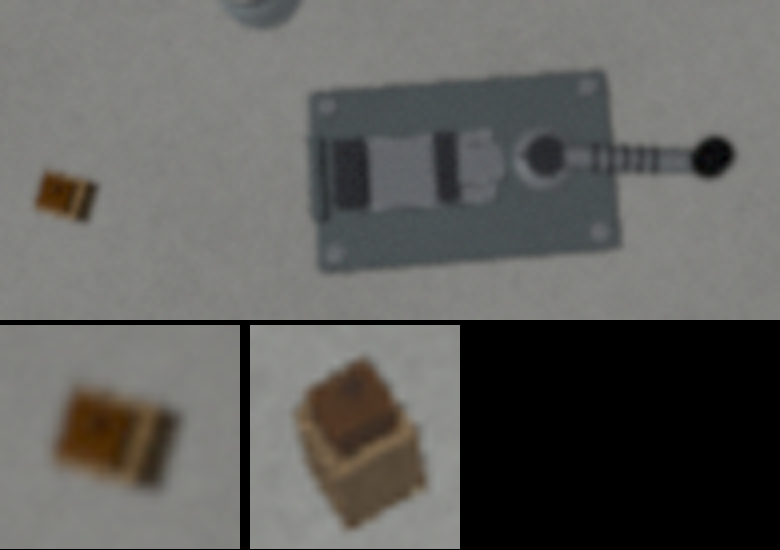

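Run:
```python
from h import *
from scipy.optimize import least_squares
def un(P,s,o,org): return (np.array(P,float)-org+.5)/s-.5+o
bt=un([(78,385),(135,398),(122,477),(55,462),(160,487),(182,415)],8,(182,205),(0,325))
bs=un([(366,355),(308,400),(350,453),(398,405),(296,412),(340,472),(413,430),(350,528),(428,487)],7,(230,297),(250,325))
def box(w,z): return [(a*w,b*w,z) for a in(-1,1) for b in(-1,1)]
M=np.array(box(.011,.048)+box(.015,.034)+box(.015,0.))
def tr(p,M):
    c,s=np.cos(p[2]),np.sin(p[2]); return M@np.array([[c,s,0],[-s,c,0],[0,0,1]])+[p[0],p[1],0]
def res(p,obs):
    r=[]
    for n,o,ix in obs:
        q=px(n,tr(p,M))
        for k,u in enumerate(o):
            c=q[ix[k]]; d=c-u; r+=list(d[np.argmin((d**2).sum(1))])
    return np.array(r)
R=range(4);C=range(4,8);B=range(8,12)
T=("top",bt,[list(i) for i in(R,R,R,R,B,B)]);S=("side",bs,[list(i) for i in(R,R,R,R,C,C,C,B,B)])
p0=[*at("top",*bt[:4].mean(0),.048)[:2],-.23]
for o in([T],[S],[T,S]):
    f=least_squares(res,p0,args=(o,),loss="soft_l1"); print("block",f.x.round(4),np.abs(f.fun).max().round(2))
# clamp: bed corners (clamp +y is image left)
ct=un([(309,92),(604,71),(620,247),(321,271)],4,(180,170),(0,0))
W=np.array([at("top",*u,.018) for u in ct]);print(W.round(4).tolist())
Bc=np.array([(.065,.065),(.065,-.15),(-.065,-.15),(-.065,.065)])
def rc(p):
    return (tr(p,np.c_[Bc,np.zeros(4)])[:,:2]-W[:,:2]).ravel()
f=least_squares(rc,[*W.mean(0)[:2],0]);print("clamp",f.x.round(4),f.fun.round(4))
print("hub screw/pivot",at("top",*un((546,156),4,(180,170),(0,0)),.07).round(4),"pred",tr(f.x,np.array([[0,-.1,.06]])).round(4))
k=at("top",*un((713,157),4,(180,170),(0,0)),.118);print("knob",k.round(4))
for a,z in((372,.06),(437,.06)):print(at("top",*un((a,170),4,(180,170),(0,0)),z).round(4))
```

```text
block [ 0.5579  0.3176 -0.2443] 1.03
block [ 0.5564  0.316  -0.2436] 1.76
block [ 0.5567  0.3165 -0.2333] 1.84
[[0.6292, 0.1497, 0.018], [0.6412, -0.0612, 0.018], [0.5151, -0.0694, 0.018], [0.5022, 0.1406, 0.018]]
clamp [0.5693 0.0823 0.0614] [ 0.001   0.0015  0.0022 -0.0022 -0.0014 -0.0019 -0.0017  0.0026]
hub screw/pivot [ 0.5747 -0.0174  0.07  ] pred [[ 0.5755 -0.0175  0.06  ]]
knob [ 0.5668 -0.1241  0.118 ]
[0.5682 0.1008 0.06  ]
[0.5675 0.0567 0.06  ]
```

Request:
send_rows(increments=[{"gripper":-1,"linear":[0.02,0.045,0],"delta_rot":[0,0,0.06]},{"gripper":-1,"linear":[0.04,0.09,0],"delta_rot":[0,0,0.12]},{"gripper":-1,"linear":[0.06,0.135,0],"delta_rot":[0,0,0.18]},{"gripper":-1,"linear":[0.08,0.18,0],"delta_rot":[0,0,0.24]},{"gripper":-1,"linear":[0.1,0.225,0],"delta_rot":[0,0,0.3]},{"gripper":-1,"linear":[0.12,0.27,0],"delta_rot":[0,0,0.36]},{"gripper":-1,"linear":[0.14,0.315,0],"delta_rot":[0,0,0.42]},{"gripper":-1,"linear":[0.16,0.36,0],"delta_rot":[0,0,0.48]}], newtons=40)

```text
clock: 0.9
position: [0.3583, -0.1778, 0.2312]
ee_rot: [0.0, 0.914, 0.405, 0.0]
contact_force: [1.7, -0.2, -0.3]
width: 0.0855
gripper_force: 0.0
```

Request:
send_rows(increments=[{"gripper":-1,"linear":[0.02,0.045,0],"delta_rot":[0,0,0.06]},{"gripper":-1,"linear":[0.04,0.09,0],"delta_rot":[0,0,0.12]},{"gripper":-1,"linear":[0.06,0.135,0],"delta_rot":[0,0,0.18]},{"gripper":-1,"linear":[0.08,0.18,0],"delta_rot":[0,0,0.24]},{"gripper":-1,"linear":[0.1,0.225,0],"delta_rot":[0,0,0.3]},{"gripper":-1,"linear":[0.12,0.27,0],"delta_rot":[0,0,0.36]},{"gripper":-1,"linear":[0.14,0.315,0],"delta_rot":[0,0,0.42]},{"gripper":-1,"linear":[0.16,0.36,0],"delta_rot":[0,0,0.48]}])

```text
clock: 1.7
position: [0.5183, 0.1822, 0.2309]
ee_rot: [0.0, 0.792, 0.611, -0.0]
contact_force: [-0.2, -0.1, 1.5]
width: 0.0856
gripper_force: 0.0
```

Request:
send_rows(increments=[{"gripper":-1,"linear":[0.013,0.045,0],"delta_rot":[0,0,0.02]},{"gripper":-1,"linear":[0.026,0.09,-0.01],"delta_rot":[0,0,0.02]},{"gripper":-1,"linear":[0.039,0.125,-0.04],"delta_rot":[0,0,0.02]},{"gripper":-1,"linear":[0.039,0.1365,-0.08],"delta_rot":[0,0,0.02]},{"gripper":-1,"linear":[0.039,0.1365,-0.11],"delta_rot":[0,0,0.02]},{"gripper":-1,"linear":[0.039,0.1365,-0.13],"delta_rot":[0,0,0.02]},{"gripper":-1,"linear":[0.039,0.1365,-0.13],"delta_rot":[0,0,0.02]}])

```text
clock: 2.4
position: [0.5543, 0.3157, 0.0972]
ee_rot: [-0.001, 0.786, 0.618, -0.004]
contact_force: [-0.5, -0.7, -1.4]
width: 0.0852
gripper_force: 0.0
```

Run:
```python
from h import *
shot("top","pics/t1.png");shot("side","pics/s1.png");print(get_state()["position"],px("side",[.5567,.3165,.03]),px("top",[.5567,.3165,.03]))
a=cv2.resize(cv2.imread("pics/t1.png")[178:258,157:237],None,fx=5,fy=5);b=cv2.resize(cv2.imread("pics/s1.png")[265:345,205:285],None,fx=5,fy=5)
cv2.imwrite("pics/c1.png",np.hstack([a,b]))
```

```text
[0.55717568 0.31665785 0.10122977] [[244.88309377 311.41373088]] [[195.80841859 218.68545728]]
```

View pics/c1.png

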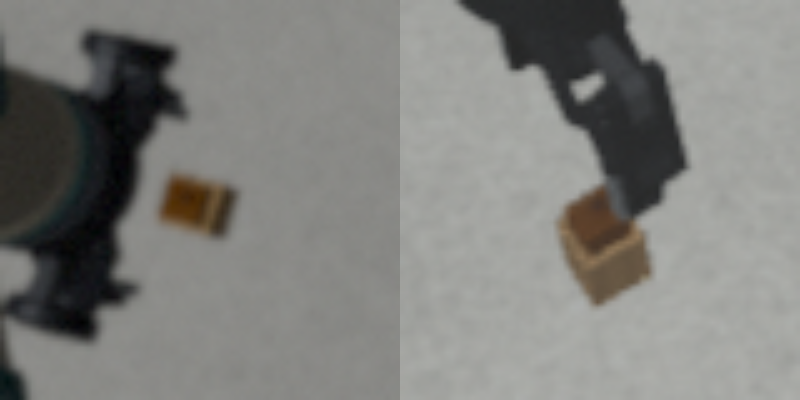

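The crops show the open fingers straddling the block line, with tips at crop (185,110) and (135,290), square to its sides. I'll descend and grip.

Request:
send_rows(increments=[{"gripper":-1,"linear":[0,0,-0.03],"delta_rot":[0,0,0]},{"gripper":-1,"linear":[0,0,-0.06],"delta_rot":[0,0,0]},{"gripper":-1,"linear":[0,0,-0.08],"delta_rot":[0,0,0]},{"gripper":-1,"linear":[0,0,-0.093],"delta_rot":[0,0,0]},{"gripper":0.2,"linear":[0,0,-0.093],"delta_rot":[0,0,0]},{"gripper":1,"linear":[0,0,-0.093],"delta_rot":[0,0,0]},{"gripper":1,"linear":[0,0,-0.093],"delta_rot":[0,0,0]},{"gripper":1,"linear":[0,0,-0.093],"delta_rot":[0,0,0]}], newtons=40)

```text
clock: 3.3
position: [0.5582, 0.3171, 0.01]
ee_rot: [0.0, 0.786, 0.618, 0.001]
contact_force: [-2.5, -1.2, 6.5]
width: 0.029
gripper_force: 38.4
```

Request:
send_rows(increments=[{"gripper":1,"linear":[0,0,0],"delta_rot":[0,0,0]},{"gripper":1,"linear":[0,0,0],"delta_rot":[0,0,0]},{"gripper":1,"linear":[0,0,0],"delta_rot":[0,0,0]}])

```text
clock: 3.6
position: [0.5583, 0.3172, 0.01]
ee_rot: [0.0, 0.786, 0.618, 0.002]
contact_force: [-0.7, 0.3, 6.4]
width: 0.0295
gripper_force: 39.9
```

Request:
send_rows(increments=[{"gripper":1,"linear":[0,0,0.02],"delta_rot":[0,0,0]},{"gripper":1,"linear":[0,0,0.06],"delta_rot":[0,0,0]},{"gripper":1,"linear":[0,-0.01,0.1],"delta_rot":[0,0,0.05]},{"gripper":1,"linear":[0.003,-0.05,0.122],"delta_rot":[0,0,0.1]},{"gripper":1,"linear":[0.006,-0.1,0.122],"delta_rot":[0,0,0.15]},{"gripper":1,"linear":[0.009,-0.15,0.122],"delta_rot":[0,0,0.2]},{"gripper":1,"linear":[0.011,-0.195,0.122],"delta_rot":[0,0,0.25]},{"gripper":1,"linear":[0.012,-0.234,0.122],"delta_rot":[0,0,0.3]}])

```text
clock: 4.4
position: [0.5688, 0.0804, 0.1306]
ee_rot: [0.0, 0.685, 0.729, 0.0]
contact_force: [1.4, -0.5, -0.9]
width: 0.0293
gripper_force: 39.3
```

Request:
send_rows(increments=[{"gripper":1,"linear":[0,0,-0.02],"delta_rot":[0,0,0]},{"gripper":1,"linear":[0,0,-0.04],"delta_rot":[0,0,0]},{"gripper":1,"linear":[0,0,-0.04],"delta_rot":[0,0,0]},{"gripper":1,"linear":[0,0,-0.04],"delta_rot":[0,0,0]}])

```text
clock: 4.8
position: [0.5689, 0.0827, 0.0904]
ee_rot: [-0.0, 0.685, 0.728, -0.0]
contact_force: [-0.0, 0.6, 0.1]
width: 0.0297
gripper_force: 39.3
```

Run:
```python
from h import *
shot("top","pics/t2.png");shot("side","pics/s2.png");s=get_state();print(s["position"],s["ee_rot"],s["contact_force"])
a=cv2.resize(cv2.imread("pics/t2.png")[170:250,230:330],None,fx=4,fy=4,interpolation=cv2.INTER_CUBIC);b=cv2.resize(cv2.imread("pics/s2.png")[190:290,260:360],None,fx=5.6,fy=5.6,interpolation=cv2.INTER_CUBIC)
c=np.zeros((560,800,3),np.uint8);c[:320,:240]=a[:,:240];c[:,240:]=b
cv2.imwrite("pics/c2.png",c)
```

```text
[0.56992192 0.0830281  0.09135173] [7.05101712e-04 6.85004404e-01 7.28538257e-01 6.91048680e-04] [ 0.55465006 -0.22076341 -0.5048652 ]
```

View pics/c2.png

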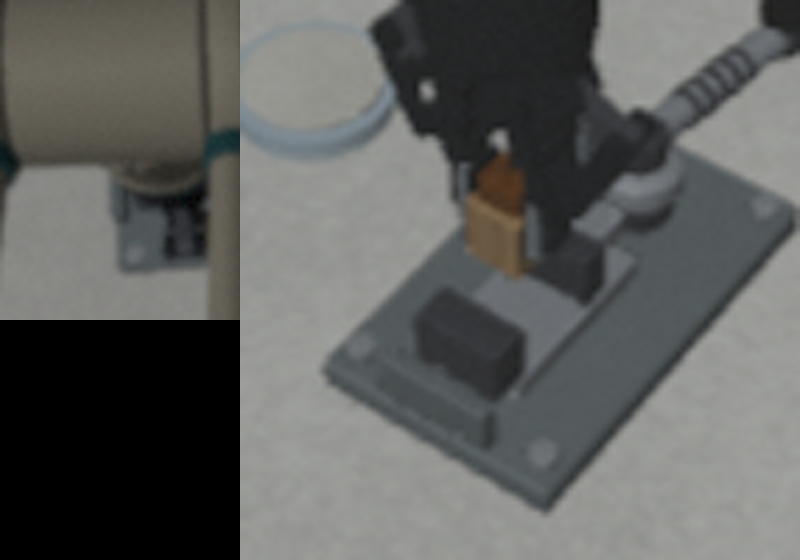

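Run:
```python
from h import *
P=lambda u,v:((u-240+.5)/5.6-.5+260,(v+.5)/5.6-.5+190)
c,s=np.cos(.0614),np.sin(.0614)
for nm,u,v,z in[("blk+y L",472,248,.081),("blk+y R",523,277,.081),("blk top L",468,196,.115),("far inner L",440,288,.06),("far inner R",523,336,.06),("mov inner R",583,268,.06),("bed corner",325,373,.018),("bed",547,508,.018),("bed",797,215,.018)]:
    w=at("side",*P(u,v),z);d=w[:2]-[.5693,.0823];print(nm,w.round(4),"clamp frame",(c*d[0]+s*d[1]).round(4),(-s*d[0]+c*d[1]).round(4))
```

```text
blk+y L [0.582  0.0941 0.081 ] clamp frame 0.0134 0.011
blk+y R [0.5534 0.0927 0.081 ] clamp frame -0.0153 0.0114
blk top L [0.5825 0.0948 0.115 ] clamp frame 0.014 0.0117
far inner L [0.5901 0.1075 0.06  ] clamp frame 0.0223 0.0239
far inner R [0.5432 0.1051 0.06  ] clamp frame -0.0247 0.0244
mov inner R [0.5479 0.0572 0.06  ] clamp frame -0.0229 -0.0238
bed corner [0.622  0.1531 0.018 ] clamp frame 0.0569 0.0674
bed [0.4957 0.1458 0.018 ] clamp frame -0.0696 0.0679
bed [ 0.512  -0.0657  0.018 ] clamp frame -0.0663 -0.1442
```

The side crop shows the block upright in the gripper with its +y face at clamp y≈+11 mm. The jaw faces are at about ±24 mm, so I'll shift +3 mm in y and lower.

Request:
send_rows(increments=[{"gripper":1,"linear":[0,0.003,-0.015],"delta_rot":[0,0,0]},{"gripper":1,"linear":[0,0.003,-0.03],"delta_rot":[0,0,0]},{"gripper":1,"linear":[0,0.003,-0.04],"delta_rot":[0,0,0]},{"gripper":1,"linear":[0,0.003,-0.045],"delta_rot":[0,0,0]},{"gripper":1,"linear":[0,0.003,-0.048],"delta_rot":[0,0,0]},{"gripper":1,"linear":[0,0.003,-0.048],"delta_rot":[0,0,0]}])

```text
clock: 5.5
position: [0.5693, 0.0858, 0.0424]
ee_rot: [0.0, 0.685, 0.728, 0.0]
contact_force: [-0.1, 0.2, -1.1]
width: 0.0293
gripper_force: 39.3
```

Request:
send_rows(increments=[{"gripper":1,"linear":[0,0,-0.001],"delta_rot":[0,0,0]},{"gripper":1,"linear":[0,0,-0.002],"delta_rot":[0,0,0]},{"gripper":1,"linear":[0,0,-0.003],"delta_rot":[0,0,0]},{"gripper":1,"linear":[0,0,-0.003],"delta_rot":[0,0,0]}])

```text
clock: 5.9
position: [0.5695, 0.0857, 0.04]
ee_rot: [0.0, 0.685, 0.728, 0.0]
contact_force: [-0.8, 0.1, 4.6]
width: 0.0291
gripper_force: 39.6
```

Request:
send_rows(increments=[{"gripper":0.2,"linear":[0,0,0],"delta_rot":[0,0,0]},{"gripper":0,"linear":[0,0,0],"delta_rot":[0,0,0]},{"gripper":-0.3,"linear":[0,0,0],"delta_rot":[0,0,0]},{"gripper":-0.3,"linear":[0,0,0],"delta_rot":[0,0,0]},{"gripper":-0.3,"linear":[0,0,0.02],"delta_rot":[0,0,0]},{"gripper":-0.3,"linear":[0,0,0.05],"delta_rot":[0,0,0]},{"gripper":-0.3,"linear":[0,0,0.09],"delta_rot":[0,0,0]},{"gripper":-0.3,"linear":[0,0,0.13],"delta_rot":[0,0,0]}])

```text
clock: 6.7
position: [0.5686, 0.0857, 0.1702]
ee_rot: [-0.0, 0.685, 0.728, -0.0]
contact_force: [0.7, -0.7, -0.5]
width: 0.0556
gripper_force: 0.0
```

Request:
send_rows(increments=[{"gripper":-0.5,"linear":[0,-0.04,0],"delta_rot":[0,0,-0.03]},{"gripper":-0.5,"linear":[0,-0.08,0],"delta_rot":[0,0,-0.06]},{"gripper":-0.5,"linear":[0,-0.12,0],"delta_rot":[0,0,-0.09]},{"gripper":-0.5,"linear":[-0.001,-0.16,0],"delta_rot":[0,0,-0.12]},{"gripper":-0.5,"linear":[-0.002,-0.19,0],"delta_rot":[0,0,-0.14]},{"gripper":-0.5,"linear":[-0.002,-0.209,0],"delta_rot":[0,0,-0.14]},{"gripper":-0.5,"linear":[-0.002,-0.209,0],"delta_rot":[0,0,-0.14]}])

```text
clock: 7.4
position: [0.5671, -0.126, 0.1691]
ee_rot: [0.0, 0.736, 0.677, -0.0]
contact_force: [-0.4, -0.2, 0.6]
width: 0.0638
gripper_force: 0.0
```

Run:
```python
from h import *
shot("side","pics/s3.png");s=get_state();print(s["position"],s["contact_force"])
cv2.imwrite("pics/c3.png",cv2.resize(cv2.imread("pics/s3.png")[160:280,260:400],None,fx=5,fy=5,interpolation=cv2.INTER_CUBIC))
print((px("side",[[.5668,-.1241,.118],[.5668,-.1241,.072]])-[260,160])*5)
```

```text
[ 0.56702539 -0.12420158  0.16909955] [ 0.11053947 -0.34499646 -0.42521702]
[[487.87264659 106.93919277]
 [482.14533116 169.39548645]]
```

View pics/c3.png

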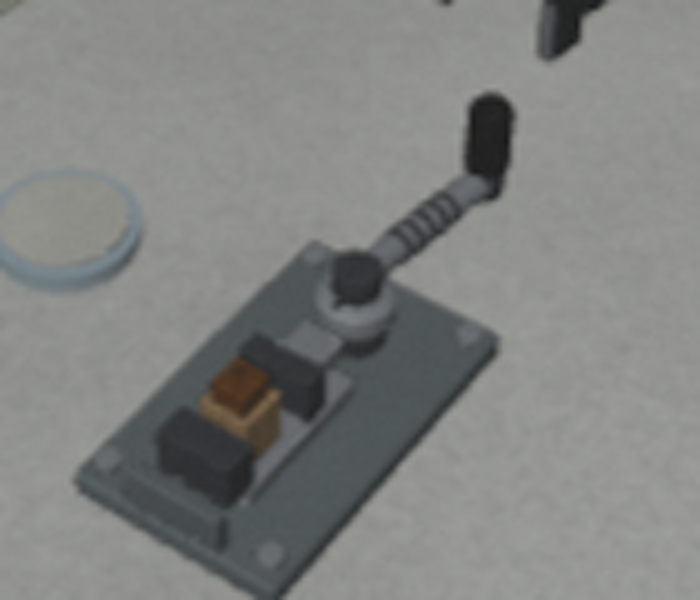

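The block stands upright and centred between the jaws at about (240,410), with the handle top at (492,110), within 2 mm of the estimate. I'll go down on the handle and grip it lightly.

Request:
send_rows(increments=[{"gripper":-0.5,"linear":[-0.001,-0.002,-0.03],"delta_rot":[0,0,0]},{"gripper":-0.5,"linear":[-0.001,-0.002,-0.06],"delta_rot":[0,0,0]},{"gripper":-0.5,"linear":[-0.001,-0.002,-0.084],"delta_rot":[0,0,0]},{"gripper":-0.5,"linear":[-0.001,-0.002,-0.084],"delta_rot":[0,0,0]},{"gripper":0.1,"linear":[-0.001,-0.002,-0.084],"delta_rot":[0,0,0]},{"gripper":1,"linear":[-0.001,-0.002,-0.084],"delta_rot":[0,0,0]},{"gripper":1,"linear":[-0.001,-0.002,-0.084],"delta_rot":[0,0,0]},{"gripper":1,"linear":[-0.001,-0.002,-0.084],"delta_rot":[0,0,0]}], newtons=20)

```text
clock: 8.25
position: [0.5681, -0.1256, 0.0872]
ee_rot: [0.002, 0.734, 0.679, 0.001]
contact_force: [2.0, 0.2, 3.3]
width: 0.0251
gripper_force: 21.5
```

```bash
cat > arc.py <<'E'
from h import *
import sys
P=np.array([.5755,-.0175]);r=.1095
s=get_state();p=s["position"];d=p[:2]-P
print("t",s["clock"],"pos",p.round(4),"r",np.hypot(*d).round(4),"cw ang",(np.arctan2(-d[0],-d[1])+.0614).round(3),"F",s["contact_force"].round(1))
t=np.array([d[1],-d[0]])/np.hypot(*d);f=s["contact_force"][:2];print("along cw",(f@t).round(2),"radial",(f@d/np.hypot(*d)).round(2))
E
cat > plan.py <<'E'
import sys,numpy as np
a0=float(sys.argv[1]);r=.1095
for k in sys.argv[2:]:
    k=float(k);g=lambda a:np.array([-np.sin(a),-np.cos(a)])*r
    print(k,(g(a0+k)-g(a0)).round(4))
E
python3 arc.py; python3 plan.py .085 .05 .1 .15 .2 .25 .3 .35 .4
```

```text
t 8.25 pos [ 0.5681 -0.1256  0.0872] r 0.1083 cw ang 0.129 F [2.  0.2 3.3]
along cw -2.02 radial -0.33
0.05 [-0.0054  0.0006]
0.1 [-0.0108  0.0015]
0.15 [-0.0162  0.0026]
0.2 [-0.0215  0.004 ]
0.25 [-0.0267  0.0057]
0.3 [-0.0318  0.0076]
0.35 [-0.0368  0.0098]
0.4 [-0.0418  0.0122]
```

Request:
send_rows(increments=[{"gripper":1,"linear":[-0.0054,0.0006,0],"delta_rot":[0,0,-0.05]},{"gripper":1,"linear":[-0.0108,0.0015,0],"delta_rot":[0,0,-0.1]},{"gripper":1,"linear":[-0.0162,0.0026,0],"delta_rot":[0,0,-0.15]},{"gripper":1,"linear":[-0.0215,0.004,0],"delta_rot":[0,0,-0.2]},{"gripper":1,"linear":[-0.0267,0.0057,0],"delta_rot":[0,0,-0.25]},{"gripper":1,"linear":[-0.0318,0.0076,0],"delta_rot":[0,0,-0.3]},{"gripper":1,"linear":[-0.0368,0.0098,0],"delta_rot":[0,0,-0.35]},{"gripper":1,"linear":[-0.0418,0.0122,0],"delta_rot":[0,0,-0.4]}])

```text
clock: 9.05
position: [0.527, -0.1139, 0.0871]
ee_rot: [0.003, 0.855, 0.518, 0.002]
contact_force: [4.7, -0.4, 1.9]
width: 0.025
gripper_force: 21.5
```

```bash
python3 arc.py; python3 plan.py .487 .05 .1 .15 .2 .24 .27 .3
```

```text
t 9.05 pos [ 0.527  -0.1139  0.0871] r 0.1079 cw ang 0.527 F [ 4.7 -0.4  1.9]
along cw -4.39 radial -1.81
0.05 [-0.0048  0.0027]
0.1 [-0.0094  0.0056]
0.15 [-0.0139  0.0087]
0.2 [-0.0182  0.0121]
0.24 [-0.0215  0.015 ]
0.27 [-0.024   0.0172]
0.3 [-0.0263  0.0195]
```

Request:
send_rows(increments=[{"gripper":1,"linear":[-0.0048,0.0027,0],"delta_rot":[0,0,-0.05]},{"gripper":1,"linear":[-0.0094,0.0056,0],"delta_rot":[0,0,-0.1]},{"gripper":1,"linear":[-0.0139,0.0087,0],"delta_rot":[0,0,-0.15]},{"gripper":1,"linear":[-0.0182,0.0121,0],"delta_rot":[0,0,-0.2]},{"gripper":1,"linear":[-0.0182,0.0121,0],"delta_rot":[0,0,-0.2]}])

```text
clock: 9.55
position: [0.5077, -0.1012, 0.0869]
ee_rot: [0.001, 0.902, 0.431, 0.002]
contact_force: [2.6, 1.0, 4.4]
width: 0.0252
gripper_force: 21.6
```

```bash
python3 arc.py; python3 plan.py .687 .02 .04 .06 .08 .1 .12 .14 .16
```

```text
t 9.55 pos [ 0.5077 -0.1012  0.0869] r 0.1077 cw ang 0.742 F [2.6 1.  4.4]
along cw -1.42 radial -2.44
0.02 [-0.0017  0.0014]
0.04 [-0.0033  0.0028]
0.06 [-0.005   0.0043]
0.08 [-0.0065  0.0058]
0.1 [-0.0081  0.0074]
0.12 [-0.0096  0.0089]
0.14 [-0.0111  0.0105]
0.16 [-0.0126  0.0121]
```

Request:
send_rows(increments=[{"gripper":1,"linear":[-0.0017,0.0014,0],"delta_rot":[0,0,-0.02]},{"gripper":1,"linear":[-0.0033,0.0028,0],"delta_rot":[0,0,-0.04]},{"gripper":1,"linear":[-0.005,0.0043,0],"delta_rot":[0,0,-0.06]},{"gripper":1,"linear":[-0.0065,0.0058,0],"delta_rot":[0,0,-0.08]},{"gripper":1,"linear":[-0.0065,0.0058,0],"delta_rot":[0,0,-0.08]}])

```text
clock: 10.05
position: [0.5015, -0.0958, 0.0866]
ee_rot: [0.001, 0.919, 0.395, 0.002]
contact_force: [3.8, 1.1, 6.8]
width: 0.025
gripper_force: 21.8
```

```bash
python3 arc.py; python3 plan.py .767 .02 .03 .04 .05 .06 .08;python3 plan.py .817 .02 .03 .04 .05 .06 .08
```

```text
t 10.05 pos [ 0.5015 -0.0958  0.0866] r 0.1077 cw ang 0.819 F [3.8 1.1 6.8]
along cw -2.0 radial -3.45
0.02 [-0.0016  0.0015]
0.03 [-0.0023  0.0023]
0.04 [-0.0031  0.0031]
0.05 [-0.0038  0.0039]
0.06 [-0.0046  0.0047]
0.08 [-0.0061  0.0063]
0.02 [-0.0015  0.0016]
0.03 [-0.0022  0.0024]
0.04 [-0.0029  0.0033]
0.05 [-0.0036  0.0041]
0.06 [-0.0044  0.0049]
0.08 [-0.0057  0.0066]
```

Request:
send_rows(increments=[{"gripper":1,"linear":[-0.0016,0.0015,0],"delta_rot":[0,0,-0.02]},{"gripper":1,"linear":[-0.0031,0.0031,0],"delta_rot":[0,0,-0.04]},{"gripper":1,"linear":[-0.0046,0.0047,0],"delta_rot":[0,0,-0.06]},{"gripper":1,"linear":[-0.0046,0.0047,0],"delta_rot":[0,0,-0.06]},{"gripper":1,"linear":[-0.0046,0.0047,0],"delta_rot":[0,0,-0.06]}])

```text
clock: 10.55
position: [0.497, -0.0911, 0.0866]
ee_rot: [0.001, 0.93, 0.367, 0.002]
contact_force: [4.6, 0.7, 5.8]
width: 0.0251
gripper_force: 21.8
```

```bash
python3 arc.py; python3 plan.py .827 .02 .04 .05;python3 plan.py .877 .02 .04 .05
```

```text
t 10.55 pos [ 0.497  -0.0911  0.0866] r 0.1076 cw ang 0.879 F [4.6 0.7 5.8]
along cw -2.58 radial -3.83
0.02 [-0.0015  0.0016]
0.04 [-0.0029  0.0033]
0.05 [-0.0036  0.0041]
0.02 [-0.0014  0.0017]
0.04 [-0.0027  0.0034]
0.05 [-0.0034  0.0043]
```

Request:
send_rows(increments=[{"gripper":1,"linear":[-0.0015,0.0016,0],"delta_rot":[0,0,-0.02]},{"gripper":1,"linear":[-0.0029,0.0033,0],"delta_rot":[0,0,-0.04]},{"gripper":1,"linear":[-0.0036,0.0041,0],"delta_rot":[0,0,-0.05]},{"gripper":1,"linear":[-0.0036,0.0041,0],"delta_rot":[0,0,-0.05]}])

```text
clock: 10.95
position: [0.4936, -0.0871, 0.0866]
ee_rot: [0.002, 0.939, 0.344, 0.002]
contact_force: [4.1, -1.1, 5.6]
width: 0.0249
gripper_force: 21.8
```

```bash
python3 arc.py
```

```text
t 10.95 pos [ 0.4936 -0.0871  0.0866] r 0.1075 cw ang 0.928 F [ 4.1 -1.1  5.6]
along cw -3.52 radial -2.4
```

Request:
send_rows(increments=[{"gripper":1,"linear":[-0.0014,0.0017,0],"delta_rot":[0,0,-0.02]},{"gripper":1,"linear":[-0.0027,0.0034,0],"delta_rot":[0,0,-0.04]},{"gripper":1,"linear":[-0.0034,0.0043,0],"delta_rot":[0,0,-0.05]},{"gripper":1,"linear":[-0.0034,0.0043,0],"delta_rot":[0,0,-0.05]}])

```text
clock: 11.35
position: [0.4922, -0.0851, 0.087]
ee_rot: [0.004, 0.947, 0.321, 0.003]
contact_force: [6.3, -6.2, 3.8]
width: 0.0251
gripper_force: 21.7
```

```bash
python3 arc.py;python3 plan.py .927 .02 .04 .05;python3 plan.py .977 .02 .04 .05
```

```text
t 11.35 pos [ 0.4922 -0.0851  0.087 ] r 0.1073 cw ang 0.95 F [ 6.3 -6.2  3.8]
along cw -8.77 radial -0.94
0.02 [-0.0013  0.0018]
0.04 [-0.0026  0.0036]
0.05 [-0.0032  0.0045]
0.02 [-0.0012  0.0018]
0.04 [-0.0024  0.0037]
0.05 [-0.0029  0.0046]
```

Request:
send_rows(increments=[{"gripper":1,"linear":[-0.0007,0.0009,0],"delta_rot":[0,0,-0.01]},{"gripper":1,"linear":[-0.0013,0.0018,0],"delta_rot":[0,0,-0.02]},{"gripper":1,"linear":[-0.0013,0.0018,0],"delta_rot":[0,0,-0.02]}])

```text
clock: 11.65
position: [0.4908, -0.0833, 0.087]
ee_rot: [0.004, 0.95, 0.311, 0.003]
contact_force: [6.3, -6.2, 4.2]
width: 0.0251
gripper_force: 21.7
```

```bash
python3 arc.py
```

```text
t 11.65 pos [ 0.4908 -0.0833  0.087 ] r 0.1072 cw ang 0.971 F [ 6.3 -6.2  4.2]
along cw -8.79 radial -1.2
```

Request:
send_rows(increments=[{"gripper":1,"linear":[-0.0006,0.0009,0],"delta_rot":[0,0,-0.01]},{"gripper":1,"linear":[-0.0013,0.0018,0],"delta_rot":[0,0,-0.02]},{"gripper":1,"linear":[-0.0019,0.0027,0],"delta_rot":[0,0,-0.03]},{"gripper":1,"linear":[-0.0019,0.0027,0],"delta_rot":[0,0,-0.03]}])

```text
clock: 12.05
position: [0.4885, -0.0803, 0.0869]
ee_rot: [0.004, 0.955, 0.297, 0.003]
contact_force: [5.3, -5.1, 4.6]
width: 0.0251
gripper_force: 21.7
```

```bash
python3 arc.py
```

```text
t 12.05 pos [ 0.4885 -0.0803  0.0869] r 0.1072 cw ang 1.007 F [ 5.3 -5.1  4.6]
along cw -7.23 radial -1.29
```

The force peaked at 8.8 N and has fallen to 7.2 N while the handle ran on about 6 mm, so the lever has clicked. I'll stop and let go.

Request:
send_rows(increments=[{"gripper":0.4,"linear":[0,0,0],"delta_rot":[0,0,0]},{"gripper":0.2,"linear":[0,0,0],"delta_rot":[0,0,0]},{"gripper":0,"linear":[0,0,0],"delta_rot":[0,0,0]},{"gripper":-0.5,"linear":[0,0,0],"delta_rot":[0,0,0]},{"gripper":-0.7,"linear":[0,0,0],"delta_rot":[0,0,0]},{"gripper":-0.7,"linear":[0,0,0],"delta_rot":[0,0,0]},{"gripper":-0.7,"linear":[0,0,0],"delta_rot":[0,0,0]}])

```text
clock: 12.75
position: [0.484, -0.0772, 0.0849]
ee_rot: [-0.001, 0.955, 0.296, -0.001]
contact_force: [-0.4, -0.5, -0.2]
width: 0.0724
gripper_force: 0.0
```

Request:
send_rows(increments=[{"gripper":-0.7,"linear":[0,0,0.02],"delta_rot":[0,0,0]},{"gripper":-0.7,"linear":[0,0,0.05],"delta_rot":[0,0,0]},{"gripper":-0.7,"linear":[0,0,0.09],"delta_rot":[0,0,0]},{"gripper":-0.7,"linear":[0,0,0.13],"delta_rot":[0,0,0]},{"gripper":-0.7,"linear":[-0.03,-0.04,0.14],"delta_rot":[0,0,0]},{"gripper":-0.7,"linear":[-0.05,-0.08,0.14],"delta_rot":[0,0,0]},{"gripper":-0.7,"linear":[-0.06,-0.12,0.14],"delta_rot":[0,0,0]},{"gripper":-0.7,"linear":[-0.06,-0.15,0.14],"delta_rot":[0,0,0]}])

```text
clock: 13.55
position: [0.423, -0.2289, 0.2256]
ee_rot: [0.0, 0.955, 0.296, -0.0]
contact_force: [1.3, 0.5, 0.3]
width: 0.0722
gripper_force: 0.0
```

Run:
```python
from h import *
shot("side","pics/s4.png");s=get_state();print(s["position"],s["contact_force"])
cv2.imwrite("pics/c4.png",cv2.resize(cv2.imread("pics/s4.png")[160:280,260:400],None,fx=5,fy=5,interpolation=cv2.INTER_CUBIC))
```

```text
[ 0.42438309 -0.23376123  0.22544757] [ 0.85351669 -2.908041    1.58926966]
```

View pics/c4.png

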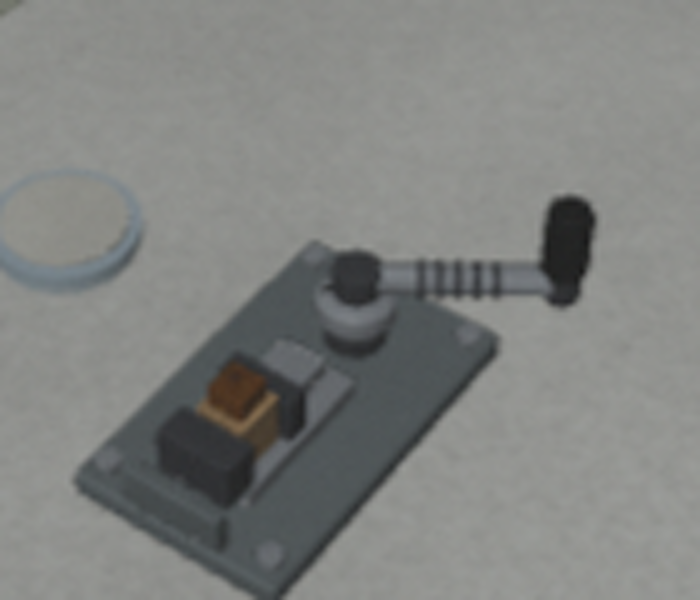

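The block stands upright and square at about (237,410), with the jaws tight on both sides. The handle rests at (571,212), with the gripper clear. I'll check the lever angle before handing in.

Run:
```python
from h import *
w=at("side",260+571/5,160+212/5,.118);d=w[:2]-[.5755,-.0175];print(w,np.arctan2(-d[0],-d[1])+.0614)
```

```text
[ 0.4855654  -0.08331392  0.118     ] 1.0004469628571435
```

Run:
```python
from h import *
from scipy import ndimage
print("start side",at("side",260+492/5,160+110/5,.118))
def blob(im,x0,x1,y0,y1):
    g=im[y0:y1,x0:x1].max(2).astype(float); w=np.clip(55-g,0,None); l,n=ndimage.label(w>0)
    k=1+np.argmax(ndimage.sum(w,l,range(1,n+1))); c=ndimage.center_of_mass(w*(l==k)); return x0+c[1],y0+c[0],(l==k).sum()
s3,s4=cv2.imread("pics/s3.png"),cv2.imread("pics/s4.png")
b3=blob(s3,350,366,175,202);b4=blob(s4,366,382,196,224);print(b3,b4,at("side",*b3[:2],.095),at("side",*b4[:2],.095))
shot("top","pics/t4.png");t0,t4=cv2.imread("pics/t0.png"),cv2.imread("pics/t4.png")
a=blob(t0,350,368,200,218);print(a,at("top",*a[:2],.105))
p=px("top",[.488,-.082,.105])[0].astype(int)
b=blob(t4,p[0]-12,p[0]+12,p[1]-12,p[1]+12);print(b,at("top",*b[:2],.105))
P=[.5755,-.0175]
for n,q in(("side",b3),("side",b4),("top",a),("top",b)):
    w=at(n,*q[:2],.097 if n=="side" else .108)[:2]-P;print(n,np.hypot(*w),np.arctan2(-w[0],-w[1])+.0614)
cv2.imwrite("pics/c5.png",cv2.resize(t4[150:270,180:380],None,fx=4,fy=4,interpolation=cv2.INTER_CUBIC))
```

```text
start side [ 0.56358535 -0.12343718  0.118     ]
(np.float64(357.45125716806353), np.float64(187.39258932509924), np.int64(126)) (np.float64(373.0813586097946), np.float64(208.41192733017377), np.int64(154)) [ 0.56661974 -0.12602788  0.095     ] [ 0.4868655  -0.08404375  0.095     ]
(np.float64(357.5319238900634), np.float64(208.8689217758985), np.int64(72)) [ 0.56824517 -0.12497886  0.105     ]
(np.float64(343.0089615181866), np.float64(239.2709541381128), np.int64(61)) [ 0.49007645 -0.08464154  0.105     ]
side 0.1070572718946981 0.15578145422576062
side 0.11054719103774659 1.006875913035874
top 0.10734919539917022 0.1321191139482197
top 0.10855045795441225 0.9684965419964523
```

View pics/c5.png

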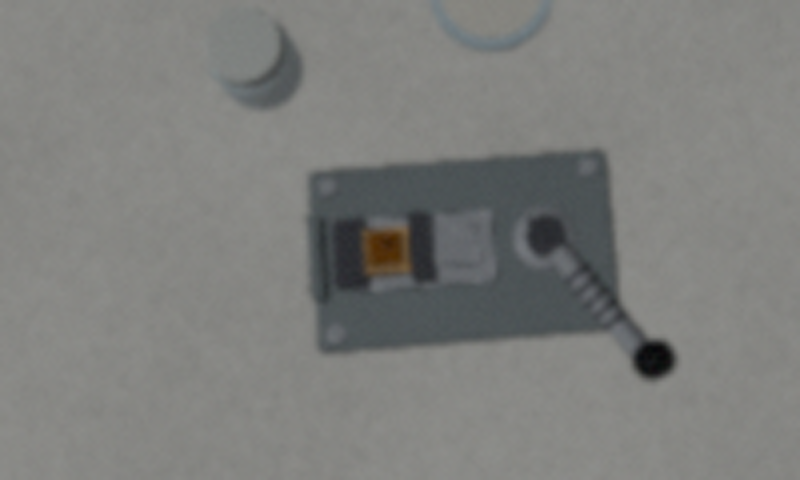

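```bash
python3 -c "
from rig import *
print(sign_off())"
```

```text
the job is handed in; nothing more can be done
None
```

The block is clamped upright, resin end up and square between the jaws. The lever was swung until the handle force peaked at about 8.8 N and dropped (the click), stopped an estimated 4–7 mm past that point and released; the jar, slide box and dish were not touched, and the job is handed in.

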